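Complete the spares kit on the electronics bench

ROBOT

A 6-joint arm with a two-finger parallel gripper is mounted at the origin on the work surface. World frame = base frame: x ahead of the robot, y to its left, z up, the work surface at z = 0. Lengths are in m, angles in rad, forces in N, time in s.
With the tool pointing down it reaches from about 0.275 to 0.875 m from the base axis. Payload 12.5 kg.
Tool frame: the origin (TCP) lies midway between the tips of the shut fingers; the grasp point (between the pads) lies 19 mm behind it; z points along the fingers, y is the line along which they close (so a half turn about z gives the same grasp; the last joint's range is limited). The gripper opens to 85 mm and grips with 20 to 120 N. Pads are 22 mm wide; open, the fingers measure 114 mm over their backs; the gripper's body (76 mm by 85 mm) begins 54 mm behind the grasp point. The pads swing forward as they close: fully open they stand 13 mm farther back than shut.
Start: joints at [-0.085, 0.351, 1.652, -0, 1.139, -0.085], TCP at [0.55, 0, 0.231] pointing down, gripper open.
Joint ranges: [-2.75, 2.75], [-0.79, 2.1], [0.01, 2.65], [-1.57, 4.71], [0.07, 3.14], [-2.87, 2.87]. Speed limits (rad/s): [2.22, 2.22, 2.79, 3.14, 3.14, 3.14].

INTERFACE

Orientations are given as a 3x3 rotation matrix whose columns are the frame's x, y, z axes.
In Python, from station import r gives the robot as it stands.
- The arm moves only by the shell command python3 -m pendant 'ROWS' [FORCE]. ROWS is JSON, a list of rows, each an object with "grip": the opening, from 0 (shut) to 1 (fully open); "dp": the shift along the tool's x, y, z each as a share of 0.05 m, from -1 to 1, a list of three; "twist": the turn about the tool's z as a share of 0.12 rad, from -1 to 1. A call has 1 to 5 rows; each row shifts and turns the commanded pose from where the row before left it, along the tool's axes as they then stand; what a row does not reach is not made up. A row lasts 1/8 s, in which the tool goes at most 62.5 mm and 10.7 degrees, less where a joint would pass 70% of its speed; a pose out of reach is approached as far as the arm can. A call with a number of a shift or a turn outside -1 to 1 is refused whole. A call with a gripper value outside its range is refused whole. The fingers move at their own pace and stop on an object; FORCE is the grip in N (left out, the last holds). Time passes only in rows, so rows that do not move let the fingers close. It gives the time, the measured TCP pose, the force, the opening and the grip force at its end, in the units of the state.
- r.sense(): the state, without advancing time (a new reading comes with each control period).
- r.read_camera(name): name is "scene" or "side" or "wrist"; returns a dict with "color" (420x560x3 uint8, red, green, blue), "fx", "fy", "cx", "cy" (pixels), "extrinsics" (4x4, takes a point from camera to world coordinates). Camera axes: x right, y down, z forward; pixel columns grow to the right and rows downward; lengths in m; the calibration is good to about 2 mm. A picture is of the moment at which its call begins. There is no depth.
- r.close_job(): hands the job in; it is judged then, once.
Trained networks look in a picture, given as the dict that the camera call returned (one of the last four; its "shot" number tells which), for a name from the list of things; names that differ only in an ending like _2 or _b are one class to them, and where a whole thing is asked for, a point or a joint stands for the part that bears it (a point fixed in the world has none). Each returns a list of dicts, best first, with "score" (0 to 1); they miss things now and then, are a little off and sometimes report something else, mostly with a low value. They report only what shows in the picture. A call takes as long as a camera call. They do not tell look-alikes from the thing itself.
- r.boxes_of(query, picture): "uv" ([column, row] in pixels, amid what is visible of it).
The state is a dict: "time": time; "joints": joint angles; "qvel": joint speeds; "joint_efforts": joint torques, N m; "tool_pos": TCP position; "tool_rot": TCP orientation; "contact_force": force on the tool from outside, world axes, zero at the start; "ft_torque": the same for the moment, N m; "opening": opening from 0.0 (shut) to 1.0 (fully open); "grasp_force": force on a finger pad.
Only numpy, scipy, OpenCV 4.12 (cv2) and the standard library are available. Lean on these libraries where they do the work, as an engineer would, in place of code of your own. Each camera call takes 0.05 s, during which the arm holds its last target. There are 200 camera calls.

TASK

Complete the kit in the black-walled tray so that it holds exactly one of each of the four kinds of part (heat sink, bridge bracket, long spacer, short spacer), each lying flat on its underside in a pocket of its own; the tray already holds one part, so skip that kind. Set the parts down gently, do not drop them, and leave the spare duplicates and the other things on the bench where they are.

Things in the scene. Friction and masses are not known exactly. Their poses are not given: they have to be found in the camera images.
- tray: black-walled kit tray with a grey floor, fixed to the bench, 260 (x) x 156 (y) mm with 2 x 2 equal pockets, each 124 (x) x 72 (y) mm inside; walls and dividers 4 mm thick and 10 mm high; the pocket floor is level with the bench top (z = 0). Origin: centre of the tray at floor height; x along the pockets' length
- pocket0 (a point): centre of a tray pocket at floor height, at -64, +38 mm (x, y) in the tray's frame, axes as the tray's
- pocket1 (a point): centre of a tray pocket at floor height, at -64, -38 mm (x, y) in the tray's frame, axes as the tray's
- pocket2 (a point): centre of a tray pocket at floor height, at +64, +38 mm (x, y) in the tray's frame, axes as the tray's
- pocket3 (a point): centre of a tray pocket at floor height, at +64, -38 mm (x, y) in the tray's frame, axes as the tray's
- heatsink_a: bare aluminium finned heat sink, 80 (x) x 46 (y) x 32 (z) mm, 8 mm base with five fins along x on top (outer fins flush with the sides), about 0.2 kg. Origin: centre of its underside, x along its length, z up. It starts lying on its underside (origin at z = 0), on the bench or already in a tray pocket. There are two alike, _a and _b
- bracket_a: bare steel bridge bracket, 84 (x) x 40 (y) x 34 (z) mm: a 56 mm long, 5 mm thick raised deck on two 5 mm upright legs, with a foot turned outwards at each end; open under the deck; about 0.18 kg. Origin: centre of its underside, x along its length, z up. It starts lying on its underside (origin at z = 0), on the bench or already in a tray pocket. There are two alike, _a and _b
- long_spacer_a: long aluminium spacer: a round bar of 22 mm diameter along x between two square end flanges 36 x 36 x 8 mm; 112 mm long over all; the bar's axis is 18 mm above the underside; about 0.16 kg. Origin: centre of its underside, x along its length, z up. It starts lying on its underside (origin at z = 0), on the bench or already in a tray pocket. There are two alike, _a and _b
- short_spacer_a: short aluminium spacer: the same as the long one (22 mm round bar, 36 x 36 x 8 mm end flanges, axis 18 mm above the underside) but only 76 mm long over all; about 0.13 kg. Origin: centre of its underside, x along its length, z up. It starts lying on its underside (origin at z = 0), on the bench or already in a tray pocket. There are two alike, _a and _b
- heatsink_b: bare aluminium finned heat sink, 80 (x) x 46 (y) x 32 (z) mm, 8 mm base with five fins along x on top (outer fins flush with the sides), about 0.2 kg. Origin: centre of its underside, x along its length, z up. It starts lying on its underside (origin at z = 0), on the bench or already in a tray pocket. There are two alike, _a and _b
- bracket_b: bare steel bridge bracket, 84 (x) x 40 (y) x 34 (z) mm: a 56 mm long, 5 mm thick raised deck on two 5 mm upright legs, with a foot turned outwards at each end; open under the deck; about 0.18 kg. Origin: centre of its underside, x along its length, z up. It starts lying on its underside (origin at z = 0), on the bench or already in a tray pocket. There are two alike, _a and _b
- long_spacer_b: long aluminium spacer: a round bar of 22 mm diameter along x between two square end flanges 36 x 36 x 8 mm; 112 mm long over all; the bar's axis is 18 mm above the underside; about 0.16 kg. Origin: centre of its underside, x along its length, z up. It starts lying on its underside (origin at z = 0), on the bench or already in a tray pocket. There are two alike, _a and _b
- short_spacer_b: short aluminium spacer: the same as the long one (22 mm round bar, 36 x 36 x 8 mm end flanges, axis 18 mm above the underside) but only 76 mm long over all; about 0.13 kg. Origin: centre of its underside, x along its length, z up. It starts lying on its underside (origin at z = 0), on the bench or already in a tray pocket. There are two alike, _a and _b
- jar: bystander: standing amber glass jar, 44 mm diameter, 65 mm tall; origin at the centre of its underside
- spray_can: bystander: standing white spray can, 52 mm diameter, 170 mm tall; origin at the centre of its underside
- screwdriver: bystander: black screwdriver lying along its x, 190 mm long, to the robot's right; origin under its middle
- multimeter: bystander: yellow and black hand multimeter lying flat, 130 (x) x 65 (y) x 43 (z) mm, beyond the tray; origin at the centre of its underside
Mind the look-alikes: they are no part of the job. What is shaped like the short_spacer_a but blue is not meant.

How it is judged:
At the end, for the whole second after the job is handed in: Of each kind one part lies in a pocket, centre within 30 mm along and 23 mm across of the pocket's, under 6 mm above the floor, tilted under 0.08 rad, at rest; its double is not in the tray and is within 30 mm of its start (((((x of heatsink_a in the frame of pocket0 between -0.03 and 0.03 m and y of heatsink_a in the frame of pocket0 between -0.023 and 0.023 m) or (x of heatsink_a in the frame of pocket1 between -0.03 and 0.03 m and y of heatsink_a in the frame of pocket1 between -0.023 and 0.023 m) or (x of heatsink_a in the frame of pocket2 between -0.03 and 0.03 m and y of heatsink_a in the frame of pocket2 between -0.023 and 0.023 m) or (x of heatsink_a in the frame of pocket3 between -0.03 and 0.03 m and y of heatsink_a in the frame of pocket3 between -0.023 and 0.023 m)) and height (world z) of heatsink_a below 0.006 m and angle between heatsink_a's own z axis and vertical below 0.08 rad and linear speed of heatsink_a below 0.03 m/s and distance of heatsink_b from where it was at the start of the episode below 0.03 m) or (((x of heatsink_b in the frame of pocket0 between -0.03 and 0.03 m and y of heatsink_b in the frame of pocket0 between -0.023 and 0.023 m) or (x of heatsink_b in the frame of pocket1 between -0.03 and 0.03 m and y of heatsink_b in the frame of pocket1 between -0.023 and 0.023 m) or (x of heatsink_b in the frame of pocket2 between -0.03 and 0.03 m and y of heatsink_b in the frame of pocket2 between -0.023 and 0.023 m) or (x of heatsink_b in the frame of pocket3 between -0.03 and 0.03 m and y of heatsink_b in the frame of pocket3 between -0.023 and 0.023 m)) and height (world z) of heatsink_b below 0.006 m and angle between heatsink_b's own z axis and vertical below 0.08 rad and linear speed of heatsink_b below 0.03 m/s and distance of heatsink_a from where it was at the start of the episode below 0.03 m and (x of heatsink_a in the frame of tray below -0.13 m or x of heatsink_a in the frame of tray above 0.13 m or y of heatsink_a in the frame of tray below -0.078 m or y of heatsink_a in the frame of tray above 0.078 m))) and ((((x of bracket_a in the frame of pocket0 between -0.03 and 0.03 m and y of bracket_a in the frame of pocket0 between -0.023 and 0.023 m) or (x of bracket_a in the frame of pocket1 between -0.03 and 0.03 m and y of bracket_a in the frame of pocket1 between -0.023 and 0.023 m) or (x of bracket_a in the frame of pocket2 between -0.03 and 0.03 m and y of bracket_a in the frame of pocket2 between -0.023 and 0.023 m) or (x of bracket_a in the frame of pocket3 between -0.03 and 0.03 m and y of bracket_a in the frame of pocket3 between -0.023 and 0.023 m)) and height (world z) of bracket_a below 0.006 m and angle between bracket_a's own z axis and vertical below 0.08 rad and linear speed of bracket_a below 0.03 m/s and distance of bracket_b from where it was at the start of the episode below 0.03 m) or (((x of bracket_b in the frame of pocket0 between -0.03 and 0.03 m and y of bracket_b in the frame of pocket0 between -0.023 and 0.023 m) or (x of bracket_b in the frame of pocket1 between -0.03 and 0.03 m and y of bracket_b in the frame of pocket1 between -0.023 and 0.023 m) or (x of bracket_b in the frame of pocket2 between -0.03 and 0.03 m and y of bracket_b in the frame of pocket2 between -0.023 and 0.023 m) or (x of bracket_b in the frame of pocket3 between -0.03 and 0.03 m and y of bracket_b in the frame of pocket3 between -0.023 and 0.023 m)) and height (world z) of bracket_b below 0.006 m and angle between bracket_b's own z axis and vertical below 0.08 rad and linear speed of bracket_b below 0.03 m/s and distance of bracket_a from where it was at the start of the episode below 0.03 m and (x of bracket_a in the frame of tray below -0.13 m or x of bracket_a in the frame of tray above 0.13 m or y of bracket_a in the frame of tray below -0.078 m or y of bracket_a in the frame of tray above 0.078 m))) and ((((x of long_spacer_a in the frame of pocket0 between -0.03 and 0.03 m and y of long_spacer_a in the frame of pocket0 between -0.023 and 0.023 m) or (x of long_spacer_a in the frame of pocket1 between -0.03 and 0.03 m and y of long_spacer_a in the frame of pocket1 between -0.023 and 0.023 m) or (x of long_spacer_a in the frame of pocket2 between -0.03 and 0.03 m and y of long_spacer_a in the frame of pocket2 between -0.023 and 0.023 m) or (x of long_spacer_a in the frame of pocket3 between -0.03 and 0.03 m and y of long_spacer_a in the frame of pocket3 between -0.023 and 0.023 m)) and height (world z) of long_spacer_a below 0.006 m and angle between long_spacer_a's own z axis and vertical below 0.08 rad and linear speed of long_spacer_a below 0.03 m/s and distance of long_spacer_b from where it was at the start of the episode below 0.03 m) or (((x of long_spacer_b in the frame of pocket0 between -0.03 and 0.03 m and y of long_spacer_b in the frame of pocket0 between -0.023 and 0.023 m) or (x of long_spacer_b in the frame of pocket1 between -0.03 and 0.03 m and y of long_spacer_b in the frame of pocket1 between -0.023 and 0.023 m) or (x of long_spacer_b in the frame of pocket2 between -0.03 and 0.03 m and y of long_spacer_b in the frame of pocket2 between -0.023 and 0.023 m) or (x of long_spacer_b in the frame of pocket3 between -0.03 and 0.03 m and y of long_spacer_b in the frame of pocket3 between -0.023 and 0.023 m)) and height (world z) of long_spacer_b below 0.006 m and angle between long_spacer_b's own z axis and vertical below 0.08 rad and linear speed of long_spacer_b below 0.03 m/s and distance of long_spacer_a from where it was at the start of the episode below 0.03 m and (x of long_spacer_a in the frame of tray below -0.13 m or x of long_spacer_a in the frame of tray above 0.13 m or y of long_spacer_a in the frame of tray below -0.078 m or y of long_spacer_a in the frame of tray above 0.078 m))) and ((((x of short_spacer_a in the frame of pocket0 between -0.03 and 0.03 m and y of short_spacer_a in the frame of pocket0 between -0.023 and 0.023 m) or (x of short_spacer_a in the frame of pocket1 between -0.03 and 0.03 m and y of short_spacer_a in the frame of pocket1 between -0.023 and 0.023 m) or (x of short_spacer_a in the frame of pocket2 between -0.03 and 0.03 m and y of short_spacer_a in the frame of pocket2 between -0.023 and 0.023 m) or (x of short_spacer_a in the frame of pocket3 between -0.03 and 0.03 m and y of short_spacer_a in the frame of pocket3 between -0.023 and 0.023 m)) and height (world z) of short_spacer_a below 0.006 m and angle between short_spacer_a's own z axis and vertical below 0.08 rad and linear speed of short_spacer_a below 0.03 m/s and distance of short_spacer_b from where it was at the start of the episode below 0.03 m) or (((x of short_spacer_b in the frame of pocket0 between -0.03 and 0.03 m and y of short_spacer_b in the frame of pocket0 between -0.023 and 0.023 m) or (x of short_spacer_b in the frame of pocket1 between -0.03 and 0.03 m and y of short_spacer_b in the frame of pocket1 between -0.023 and 0.023 m) or (x of short_spacer_b in the frame of pocket2 between -0.03 and 0.03 m and y of short_spacer_b in the frame of pocket2 between -0.023 and 0.023 m) or (x of short_spacer_b in the frame of pocket3 between -0.03 and 0.03 m and y of short_spacer_b in the frame of pocket3 between -0.023 and 0.023 m)) and height (world z) of short_spacer_b below 0.006 m and angle between short_spacer_b's own z axis and vertical below 0.08 rad and linear speed of short_spacer_b below 0.03 m/s and distance of short_spacer_a from where it was at the start of the episode below 0.03 m and (x of short_spacer_a in the frame of tray below -0.13 m or x of short_spacer_a in the frame of tray above 0.13 m or y of short_spacer_a in the frame of tray below -0.078 m or y of short_spacer_a in the frame of tray above 0.078 m)))); the robot touches nothing.
It fails at once if a part was dropped or thrown (faster than 0.6 m/s within 30 mm of the bench) ((height (world z) of heatsink_a below 0.03 m and linear speed of heatsink_a above 0.6 m/s) or (height (world z) of bracket_a below 0.03 m and linear speed of bracket_a above 0.6 m/s) or (height (world z) of long_spacer_a below 0.03 m and linear speed of long_spacer_a above 0.6 m/s) or (height (world z) of short_spacer_a below 0.03 m and linear speed of short_spacer_a above 0.6 m/s) or (height (world z) of heatsink_b below 0.03 m and linear speed of heatsink_b above 0.6 m/s) or (height (world z) of bracket_b below 0.03 m and linear speed of bracket_b above 0.6 m/s) or (height (world z) of long_spacer_b below 0.03 m and linear speed of long_spacer_b above 0.6 m/s) or (height (world z) of short_spacer_b below 0.03 m and linear speed of short_spacer_b above 0.6 m/s)).
It fails at once if a bystander was moved more than 30 mm (distance of any of jar, spray_can, screwdriver, multimeter from where it was at the start of the episode above 0.03 m).
It fails at once if the jar or the spray can was tipped over (angle between any of jar, spray_can's own z axis and vertical above 0.4 rad).
It also fails if it takes over 54 s, if anything falls off the work surface, if the arm or the gripper's body presses on something with over 40 N, if the wrist force passes 120 N, or if a joint passes its speed limit or range.

## Working session

There is one attempt and no reset: what is moved stays moved. The work goes in short steps, Python scripts to look and compute and a shell command to move; the robot and the scene stay as the last step left them, time stands still between calls to the robot, and variables do not carry over. Pictures are saved under pics/ and viewed, at most 10 in all, crops included, and the job is handed in when it is done.

```bash
ls; mkdir -p pics
cat > h.py <<'E'
import numpy as np,cv2
from station import r
def ray(p,uv,z):
    E=np.array(p["extrinsics"]);d=E[:3,:3]@[(uv[0]-p["cx"])/p["fx"],(uv[1]-p["cy"])/p["fy"],1]
    o=E[:3,3];return (o+d*(z-o[2])/d[2])[:2]
def proj(p,X):
    E=np.linalg.inv(np.array(p["extrinsics"]));q=E[:3,:3]@np.array(X)+E[:3,3]
    return np.array([p["fx"]*q[0]/q[2]+p["cx"],p["fy"]*q[1]/q[2]+p["cy"]])
def save(p,n): cv2.imwrite(f"pics/{n}.png",p["color"][:,:,::-1])
E
python3 - <<'E'
from h import *
for c in("scene","side","wrist"):
    p=r.read_camera(c);save(p,c+"0");print(c,np.round(p["extrinsics"],3).tolist(),p["fx"])
    if c=="wrist":continue
    for n,z in(("tray",0),("heatsink_a",.016),("bracket_a",.017),("long_spacer_a",.018),("short_spacer_a",.018),("jar",.03),("spray_can",.08),("screwdriver",.01),("multimeter",.02)):
        for b in r.boxes_of(n,p): print(n,round(b["score"],2),np.round(b["uv"]),np.round(ray(p,b["uv"],z),3))
E
python3 - <<'E'
import cv2,numpy as np
a=cv2.imread('pics/scene0.png');b=cv2.imread('pics/side0.png')
E
```

```text
pics
scene [[0.454, 0.629, -0.631, 1.545], [0.891, -0.329, 0.313, -0.523], [-0.011, -0.704, -0.71, 1.1], [0.0, 0.0, 0.0, 1.0]] 534.010286474717
tray 0.71 [301. 205.] [0.561 0.033]
tray 0.2 [308. 184.] [0.492 0.093]
heatsink_a 0.91 [179. 250.] [ 0.577 -0.349]
heatsink_a 0.57 [382. 182.] [0.605 0.288]
bracket_a 0.78 [308. 182.] [0.498 0.09 ]
bracket_a 0.69 [231. 234.] [ 0.589 -0.202]
long_spacer_a 0.86 [217. 207.] [ 0.471 -0.197]
long_spacer_a 0.71 [345. 177.] [0.532 0.201]
short_spacer_a 0.88 [438. 210.] [0.776 0.36 ]
short_spacer_a 0.73 [362. 208.] [0.67  0.171]
short_spacer_a 0.63 [397. 220.] [0.756 0.234]
short_spacer_a 0.58 [166. 219.] [ 0.452 -0.343]
jar 0.67 [298. 209.] [0.598 0.002]
jar 0.55 [200. 224.] [ 0.525 -0.267]
spray_can 0.58 [289. 250.] [ 0.761 -0.112]
screwdriver 0.83 [125. 244.] [ 0.483 -0.473]
screwdriver 0.69 [298. 205.] [0.566 0.02 ]
multimeter 0.71 [339. 251.] [0.781 0.028]
multimeter 0.29 [382. 184.] [0.612 0.282]
side [[0.742, -0.404, 0.536, 0.03], [-0.671, -0.457, 0.584, -0.736], [0.009, -0.792, -0.61, 0.716], [0.0, 0.0, 0.0, 1.0]] 398.6262653101295
tray 0.9 [240. 210.] [0.559 0.014]
tray 0.49 [293. 303.] [ 0.442 -0.332]
heatsink_a 0.87 [200. 163.] [0.604 0.29 ]
heatsink_a 0.58 [340. 277.] [ 0.568 -0.357]
bracket_a 0.71 [210. 204.] [0.498 0.075]
long_spacer_a 0.82 [198. 181.] [0.536 0.202]
long_spacer_a 0.72 [262. 261.] [ 0.464 -0.197]
short_spacer_a 0.78 [247. 154.] [0.754 0.229]
short_spacer_a 0.62 [235. 173.] [0.651 0.16 ]
short_spacer_a 0.6 [294. 303.] [ 0.433 -0.343]
jar 0.92 [301. 263.] [ 0.521 -0.275]
spray_can 0.85 [324. 177.] [ 0.775 -0.106]
screwdriver 0.72 [349. 337.] [ 0.461 -0.475]
multimeter 0.67 [294. 177.] [0.776 0.018]
wrist [[1.0, 0.0, -0.001, 0.55], [0.0, -0.965, -0.261, 0.066], [-0.001, 0.261, -0.965, 0.374], [0.0, 0.0, 0.0, 1.0]] 324.3050221639758
```

View pics/scene0.png

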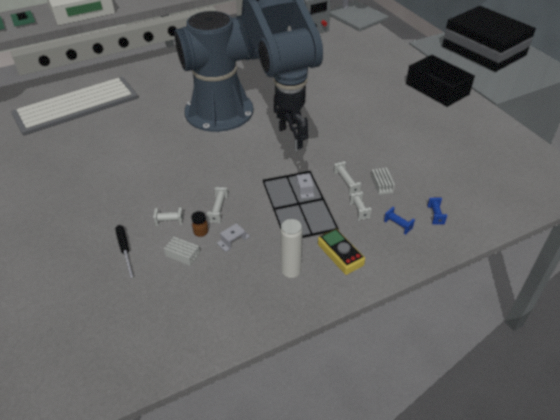

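View pics/side0.png

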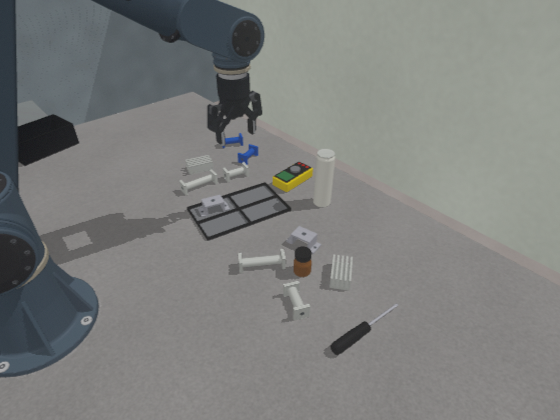

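Bracket is already in the tray (scene ~308,184). I need a heat sink, a long spacer and a short spacer. Candidates:
- Short spacers: white (362,207) and (168,216). The blue ones at (398,220) and (438,210) are look-alikes.
- Long spacers: (346,177) and (217,205).
- Heat sinks: (383,181) and (181,250).

I choose the left cluster, (383,181), (346,177) and (362,207): bare metal and nearest the tray. Next I confirm it in an enlarged, rectified crop.

```bash
cat >> h.py <<'E'
def ortho(p,x0,x1,y0,y1,z,s):  # rows: x from x1 (top) down to x0 ; cols: y from y1 (left) to y0 ; s px per m
    W,H=int((y1-y0)*s),int((x1-x0)*s)
    c=[(x1,y1),(x1,y0),(x0,y0),(x0,y1)]
    M=cv2.getPerspectiveTransform(np.float32([proj(p,(a,b,z)) for a,b in c]),np.float32([(0,0),(W,0),(W,H),(0,H)]))
    im=cv2.warpPerspective(p["color"][:,:,::-1].copy(),M,(W,H),flags=cv2.INTER_CUBIC)
    for k in np.arange(np.ceil(x0*20)/20,x1,.05): cv2.line(im,(0,int((x1-k)*s)),(6,int((x1-k)*s)),(0,0,255),1);cv2.putText(im,f"{k:.2f}",(8,int((x1-k)*s)+4),0,.35,(0,0,255))
    for k in np.arange(np.ceil(y0*20)/20,y1,.05): cv2.line(im,(int((y1-k)*s),0),(int((y1-k)*s),6),(0,0,255),1);cv2.putText(im,f"{k:.2f}",(int((y1-k)*s)-10,18),0,.35,(0,0,255))
    return im
E
python3 - <<'E'
from h import *
p=r.read_camera("scene");a=ortho(p,.42,.72,-.1,.35,.0,1000)
a=ortho(p,.42,.72,-.1,.35,.02,1250)
b=ortho(r.read_camera("side"),.42,.72,-.1,.35,.02,1250)
cv2.imwrite("pics/o1.png",np.vstack([a,b])[:,:,:] if 0 else cv2.resize(np.vstack([a,b]),(450,600)))
p=r.read_camera("wrist");save(p,"w0");cv2.imwrite("pics/o2.png",np.hstack([np.vstack([cv2.resize(a,(450,300)),cv2.resize(b,(450,300))]),np.vstack([cv2.resize(p["color"][:,:,::-1],(350,262)),np.zeros((338,350,3),np.uint8)])]))
E
```

```text
(no output)
```

View pics/o2.png

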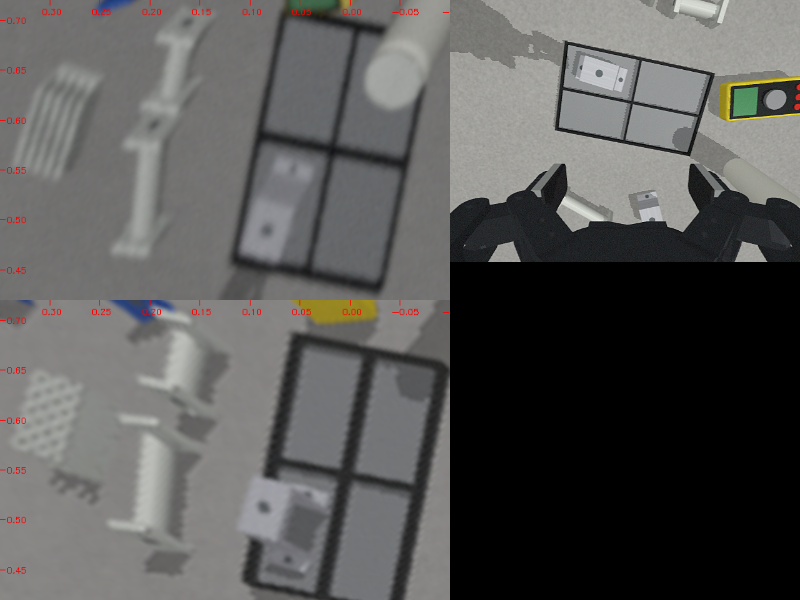

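The crop confirms it: bare-metal heat sink (55,420), long spacer (155,480) and short spacer (180,360) on the left. The tray's bracket sits in the near-left pocket. In the wrist view the tray corners are at about (187,67), (422,117), (384,246), (170,206) in full pixels.

Run:
```python
from h import *
s=r.sense();print(s["time"],np.round(s["tool_rot"],3).tolist(),s["opening"])
p=r.read_camera("wrist")
g=p["color"].max(2);m=np.uint8(g<45)*255;m[265:]=0
m=cv2.morphologyEx(m,cv2.MORPH_OPEN,np.ones((2,2)))
cs,_=cv2.findContours(m,cv2.RETR_EXTERNAL,cv2.CHAIN_APPROX_NONE)
for c in sorted(cs,key=cv2.contourArea)[-3:]:
    q=np.float32([ray(p,u[0],.01) for u in c]);R=cv2.minAreaRect(q*1000);print(cv2.contourArea(c),R)
c=[(187,67),(422,117),(384,246),(170,206)];q=np.array([ray(p,u,.01) for u in c]);print(q.round(3).tolist(),q.mean(0))
```

```text
1.2 [[-0.0, 1.0, 0.0], [1.0, 0.0, -0.0], [-0.0, 0.0, -1.0]] 0.9948086312449566
121.0 ((794.4703369140625, 39.29188919067383), (32.905921936035156, 11.532283782958984), 61.12778091430664)
184.0 ((689.5506591796875, 37.30483627319336), (76.93817138671875, 10.17611026763916), 82.66150665283203)
1844.0 ((558.3856811523438, 23.718849182128906), (155.47463989257812, 258.92095947265625), 78.60379791259766)
[[0.449, 0.125], [0.698, 0.076], [0.669, -0.072], [0.418, -0.023]] [0.55847036 0.02639669]
```

The tray is at (0.558, 0.024), yaw -11.4°. Moving left for a closer wrist look at the parts.

```bash
python3 -m pendant '[{"grip":0.6,"dp":[1,0,0],"twist":0},{"grip":0.6,"dp":[1,0,0],"twist":0},{"grip":0.6,"dp":[1,0,0],"twist":0},{"grip":0.6,"dp":[0.6,0.6,0],"twist":0},{"grip":0.6,"dp":[0,0,0],"twist":0}]' 40
python3 - <<'E'
from h import *
p=r.read_camera("wrist")
a=ortho(p,.43,.73,.02,.36,.02,2000)
g=cv2.cvtColor(ortho(p,.43,.73,.02,.36,.02,2000),cv2.COLOR_BGR2GRAY)
cv2.imwrite("pics/o3.png",a)
for n in("long_spacer_a","short_spacer_a","heatsink_a"):
    for b in r.boxes_of(n,p): print(n,round(b["score"],2),np.round(b["uv"]),np.round(ray(p,b["uv"],.02),3))
E
```

```text
time: 1.88
tool_pos: [0.5808, 0.1819, 0.2309]
tool_rot: [[-0.002, 1.0, 0.0], [1.0, 0.002, 0.0], [0.0, 0.0, -1.0]]
contact_force: [0.2, 0.4, -0.6]
opening: 0.596
grasp_force: 0.0
long_spacer_a 0.9 [242. 168.] [0.534 0.204]
long_spacer_a 0.27 [355. 198.] [0.66  0.171]
short_spacer_a 0.79 [358. 198.] [0.663 0.171]
short_spacer_a 0.66 [452. 138.] [0.758 0.237]
short_spacer_a 0.6 [501.  16.] [0.79  0.351]
short_spacer_a 0.51 [427. 398.] [ 0.772 -0.102]
heatsink_a 0.81 [300.  81.] [0.596 0.293]
```

View pics/o3.png

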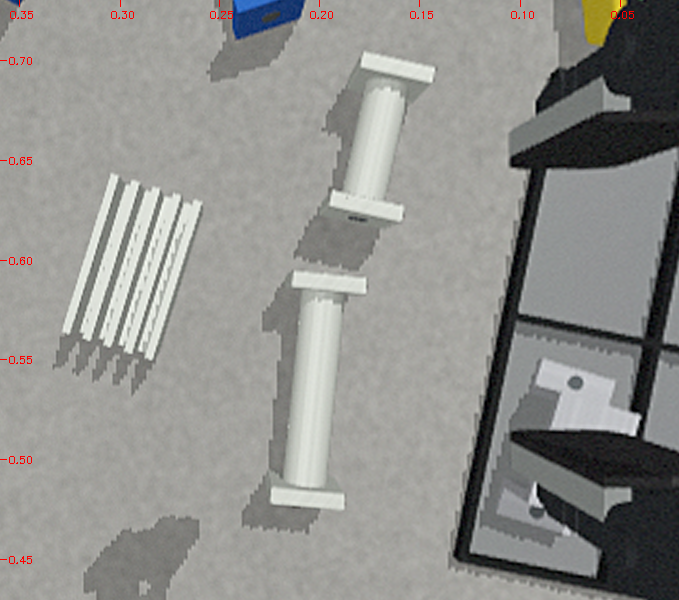

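Measured: long spacer (0.537, 0.2035) yaw -5.5°, at ortho px (314,389). Short spacer (0.6585, 0.173) yaw -12.8°, at (382,135). Heat sink (0.5955, 0.2924) yaw -17.5°, at (132,268). All are bare metal; the blue look-alike is at (265,15).

```bash
cat > go.py <<'E'
import sys,numpy as np
from station import r
x,y,z,yaw=map(float,sys.argv[1:])
s=r.sense();R=np.array(s["tool_rot"]);d=np.array([x,y,z])-s["tool_pos"]
h=np.degrees(np.arctan2(R[1,0],R[0,0]));t=(yaw+180-h+180)%360-180
print("dp units now-axes",np.round(R.T@d/.05,2),"twist units",round(-np.radians(t)/.12,2),"t",s["time"],"open",s["opening"])
Q=np.radians(yaw+180);T=np.array([[np.cos(Q),np.sin(Q),0],[np.sin(Q),-np.cos(Q),0],[0,0,-1]])
print("dp units final-axes",np.round(T.T@d/.05,2))
E
python3 -m pendant '[{"grip":0.6,"dp":[0.43,-0.88,0],"twist":-0.9},{"grip":0.6,"dp":[0,0,0.6],"twist":-1},{"grip":0.6,"dp":[0,0,0.7],"twist":-1},{"grip":0.6,"dp":[0,0,0.7],"twist":-1},{"grip":0.6,"dp":[0,0,0.4],"twist":-1}]'
python3 -m pendant '[{"grip":0.6,"dp":[0,0,0],"twist":-1},{"grip":0.6,"dp":[0,0,0],"twist":-1},{"grip":0.6,"dp":[0,0,0],"twist":-1},{"grip":0.6,"dp":[0,0,0],"twist":-1},{"grip":0.6,"dp":[0,0,0],"twist":-1}]'
python3 -m pendant '[{"grip":0.6,"dp":[0,0,0],"twist":-1},{"grip":0.6,"dp":[0,0,0],"twist":-1},{"grip":0.6,"dp":[0,0,0],"twist":-0.4},{"grip":0.6,"dp":[0,0,0],"twist":0}]'
python3 go.py .537 .2035 .006 -5.5
```

```text
time: 2.7
tool_pos: [0.5352, 0.2005, 0.1099]
tool_rot: [[-0.557, 0.83, -0.002], [0.83, 0.557, -0.0], [0.0, -0.002, -1.0]]
contact_force: [0.4, 0.4, -0.4]
opening: 0.599
grasp_force: 0.0
time: 3.32
tool_pos: [0.5358, 0.2007, 0.1116]
tool_rot: [[-0.929, 0.371, 0.0], [0.371, 0.929, 0.0], [-0.0, 0.0, -1.0]]
contact_force: [-0.6, 0.1, -0.1]
opening: 0.599
grasp_force: 0.0
time: 3.82
tool_pos: [0.5359, 0.2008, 0.1116]
tool_rot: [[-0.995, 0.096, 0.0], [0.096, 0.995, 0.0], [-0.0, 0.0, -1.0]]
contact_force: [0.2, -0.7, -0.3]
opening: 0.6
grasp_force: 0.0
dp units now-axes [-0.02  0.05  2.11] twist units -0.0 t 3.825 open 0.6001899710657624
dp units final-axes [-0.02  0.06  2.11]
```

```bash
python3 -m pendant '[{"grip":0.6,"dp":[0,0.05,0.9],"twist":0},{"grip":0.6,"dp":[0,0,0.8],"twist":0},{"grip":0.6,"dp":[0,0,0.4],"twist":0},{"grip":0.6,"dp":[0,0,0],"twist":0},{"grip":0,"dp":[0,0,0],"twist":0}]' 40
python3 -m pendant '[{"grip":0,"dp":[0,0,0],"twist":0},{"grip":0,"dp":[0,0,0],"twist":0},{"grip":0,"dp":[0,0,0],"twist":0},{"grip":0,"dp":[0,0,0],"twist":0}]'
python3 go.py .4882 -.0009 .08 -11.4
```

```text
time: 4.45
tool_pos: [0.5372, 0.2042, 0.0077]
tool_rot: [[-0.995, 0.095, 0.002], [0.095, 0.995, 0.001], [-0.002, 0.001, -1.0]]
contact_force: [0.0, 0.4, 0.0]
opening: 0.399
grasp_force: 0.0
time: 4.95
tool_pos: [0.5371, 0.2042, 0.0079]
tool_rot: [[-0.995, 0.095, 0.002], [0.095, 0.995, 0.001], [-0.002, 0.001, -1.0]]
contact_force: [-0.6, -2.5, 5.5]
opening: 0.242
grasp_force: 38.9
dp units now-axes [ 0.58 -4.18 -1.45] twist units 0.87 t 4.95 open 0.2421325623676166
dp units final-axes [ 0.15 -4.21 -1.44]
```

```bash
python3 -m pendant '[{"grip":0,"dp":[0,0,-0.5],"twist":0},{"grip":0,"dp":[0,0,-0.9],"twist":0},{"grip":0,"dp":[0,0,0],"twist":0.87},{"grip":0,"dp":[0.15,-0.9,0],"twist":0},{"grip":0,"dp":[0,-0.9,0],"twist":0}]'
python3 -m pendant '[{"grip":0,"dp":[0,-0.9,0],"twist":0},{"grip":0,"dp":[0,-0.9,0],"twist":0},{"grip":0,"dp":[0,-0.6,0],"twist":0},{"grip":0,"dp":[0,0,0],"twist":0}]'
python3 go.py .4882 -.0009 .008 -11.4
python3 - <<'E'
from h import *
p=r.read_camera("wrist");save(p,"w1")
a=r.read_camera("side");cv2.imwrite("pics/s1.png",np.hstack([cv2.resize(p["color"][:,:,::-1],(400,300)),cv2.resize(a["color"][130:280,140:340,::-1],(400,300))]))
E
```

```text
time: 5.58
tool_pos: [0.5106, 0.1166, 0.0772]
tool_rot: [[-0.98, 0.197, 0.001], [0.197, 0.98, 0.0], [-0.001, 0.0, -1.0]]
contact_force: [0.4, -0.8, -0.9]
opening: 0.238
grasp_force: 39.8
time: 6.08
tool_pos: [0.4874, -0.0018, 0.0771]
tool_rot: [[-0.98, 0.2, 0.001], [0.2, 0.98, -0.0], [-0.001, 0.0, -1.0]]
contact_force: [-0.2, 0.4, -1.5]
opening: 0.246
grasp_force: 39.9
dp units now-axes [-0.01  0.02  1.38] twist units -0.02 t 6.075 open 0.2460478095196727
dp units final-axes [-0.01  0.02  1.38]
```

View pics/s1.png

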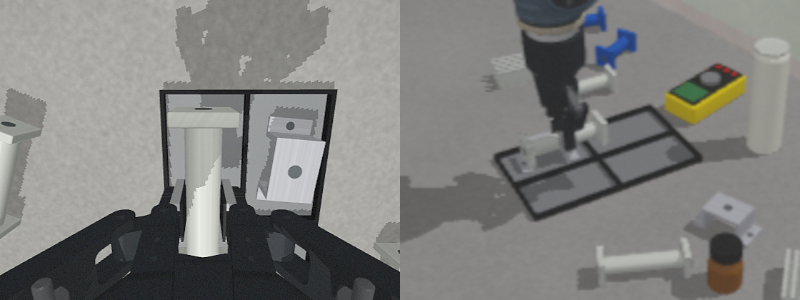

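Held level over pocket1. The bar's base-side flange top edge is at wrist (284,151). Checking that it clears the end wall.

Run:
```python
from h import *
p=r.read_camera("wrist")
a=np.radians(-11.4);R=np.array([[np.cos(a),np.sin(a)],[-np.sin(a),np.cos(a)]])
for uv,z in(((284,151),.105),((234,155),.105),((334,155),.105),((225,127),.01),((470,127),.01)):
    print(uv,(R@(ray(p,uv,z)-[.5584,.0237])*1000).round(1))
```

```text
(284, 151) [-122.5  -37. ]
(234, 155) [-121.1  -54.4]
(334, 155) [-121.1  -19.6]
(225, 127) [-130.3  -73.8]
(470, 127) [-130.2   79. ]
```

```bash
python3 -m pendant '[{"grip":0,"dp":[-0.03,0.02,0.6],"twist":0},{"grip":0,"dp":[0,0,0.45],"twist":0},{"grip":0,"dp":[0,0,0.2],"twist":0},{"grip":0,"dp":[0,0,0.1],"twist":0},{"grip":0,"dp":[0,0,0.04],"twist":0}]'
python3 -m pendant '[{"grip":0,"dp":[0,0,0],"twist":0}]'
```

```text
time: 6.85
tool_pos: [0.4893, 0.0007, 0.0078]
tool_rot: [[-0.98, 0.198, 0.0], [0.198, 0.98, 0.0], [-0.0, 0.0, -1.0]]
contact_force: [-10.0, 3.2, 31.4]
opening: 0.239
grasp_force: 43.0
time: 6.98
tool_pos: [0.4892, 0.0007, 0.0079]
tool_rot: [[-0.98, 0.198, 0.001], [0.198, 0.98, 0.0], [-0.001, 0.0, -1.0]]
contact_force: [-3.4, 3.1, 8.4]
opening: 0.237
grasp_force: 40.9
```

On the floor (contact). Release a little, lift, then head for the short spacer.

```bash
python3 -m pendant '[{"grip":0.42,"dp":[0,0,0],"twist":0},{"grip":0.42,"dp":[0,0,0],"twist":0},{"grip":0.42,"dp":[0,0,-0.5],"twist":0},{"grip":0.5,"dp":[0,0,-0.9],"twist":0},{"grip":0.6,"dp":[0,0,-0.3],"twist":0}]'
python3 go.py .6585 .173 .09 -12.8
```

```text
time: 7.6
tool_pos: [0.4901, 0.0002, 0.094]
tool_rot: [[-0.98, 0.198, 0.004], [0.198, 0.98, -0.0], [-0.004, 0.0, -1.0]]
contact_force: [-0.3, -0.1, -0.7]
opening: 0.599
grasp_force: 0.0
dp units now-axes [-2.62  4.05  0.09] twist units 0.2 t 7.6 open 0.5991832131338584
dp units final-axes [-2.52  4.12  0.08]
```

```bash
python3 -m pendant '[{"grip":0.6,"dp":[-0.5,0.8,0],"twist":0.2},{"grip":0.6,"dp":[-0.5,0.8,0],"twist":0},{"grip":0.6,"dp":[-0.5,0.8,0],"twist":0},{"grip":0.6,"dp":[-0.5,0.8,0],"twist":0},{"grip":0.6,"dp":[-0.5,0.8,0],"twist":0}]'
python3 -m pendant '[{"grip":0.6,"dp":[0,0,0],"twist":0}]'
python3 go.py .6585 .173 .008 -12.8
python3 - <<'E'
from h import *
p=r.read_camera("wrist");cv2.imwrite("pics/w2.png",p["color"][:,:,::-1])
E
```

```text
time: 8.22
tool_pos: [0.6551, 0.1697, 0.0911]
tool_rot: [[-0.975, 0.221, -0.001], [0.221, 0.975, -0.0], [0.001, -0.0, -1.0]]
contact_force: [-0.4, -1.2, 0.3]
opening: 0.597
grasp_force: 0.0
time: 8.35
tool_pos: [0.6553, 0.1705, 0.0908]
tool_rot: [[-0.976, 0.219, 0.0], [0.219, 0.976, 0.0], [-0.0, 0.0, -1.0]]
contact_force: [-0.4, 0.1, -0.2]
opening: 0.603
grasp_force: 0.0
dp units now-axes [-0.05  0.06  1.66] twist units 0.02 t 8.35 open 0.6030396879834821
dp units final-axes [-0.05  0.06  1.66]
```

View pics/w2.png

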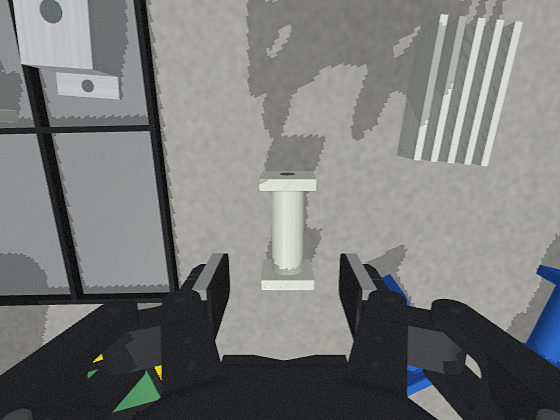

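The spacer (287,230) sits between the fingers and aligned with them. Descend and grip.

```bash
python3 -m pendant '[{"grip":0.6,"dp":[-0.05,0.06,0.7],"twist":0},{"grip":0.6,"dp":[0,0,0.6],"twist":0},{"grip":0.6,"dp":[0,0,0.36],"twist":0},{"grip":0.6,"dp":[0,0,0],"twist":0},{"grip":0,"dp":[0,0,0],"twist":0}]' 40
python3 -m pendant '[{"grip":0,"dp":[0,0,0],"twist":0},{"grip":0,"dp":[0,0,0],"twist":0},{"grip":0,"dp":[0,0,0],"twist":0}]'
python3 -m pendant '[{"grip":0,"dp":[0,0,-0.5],"twist":0},{"grip":0,"dp":[0,0,-0.9],"twist":0},{"grip":0,"dp":[0,0,0],"twist":0}]'
python3 go.py .6286 .0483 .008 -11.4
```

```text
time: 9.02
tool_pos: [0.658, 0.1708, 0.01]
tool_rot: [[-0.975, 0.222, 0.002], [0.222, 0.975, 0.0], [-0.001, 0.001, -1.0]]
contact_force: [-0.2, 0.4, -0.6]
opening: 0.401
grasp_force: 0.0
time: 9.4
tool_pos: [0.6582, 0.171, 0.0103]
tool_rot: [[-0.975, 0.221, 0.002], [0.221, 0.975, 0.0], [-0.002, 0.001, -1.0]]
contact_force: [-2.0, -1.7, 7.0]
opening: 0.241
grasp_force: 39.3
time: 9.78
tool_pos: [0.6595, 0.1713, 0.0829]
tool_rot: [[-0.975, 0.221, 0.007], [0.221, 0.975, 0.001], [-0.006, 0.003, -1.0]]
contact_force: [0.2, -0.3, -1.9]
opening: 0.242
grasp_force: 39.5
dp units now-axes [ 0.07 -2.54  1.49] twist units -0.2 t 9.775 open 0.24152082849222772
dp units final-axes [ 0.12 -2.53  1.5 ]
```

```bash
python3 -m pendant '[{"grip":0,"dp":[0.1,-0.85,0],"twist":-0.2},{"grip":0,"dp":[0,-0.85,0],"twist":0},{"grip":0,"dp":[0,-0.83,0],"twist":0},{"grip":0,"dp":[0,0,0.3],"twist":0},{"grip":0,"dp":[0,0,0],"twist":0}]'
python3 go.py .6286 .0483 .0103 -11.4
```

```text
time: 10.4
tool_pos: [0.6256, 0.0485, 0.0621]
tool_rot: [[-0.98, 0.198, -0.003], [0.198, 0.98, 0.0], [0.003, -0.0, -1.0]]
contact_force: [-0.7, 0.9, -0.7]
opening: 0.237
grasp_force: 39.6
dp units now-axes [-0.06  0.01  1.04] twist units -0.0 t 10.4 open 0.23684557313852933
dp units final-axes [-0.06  0.01  1.04]
```

```bash
python3 -m pendant '[{"grip":0,"dp":[-0.05,0,0.5],"twist":0},{"grip":0,"dp":[0,0,0.3],"twist":0},{"grip":0,"dp":[0,0,0.15],"twist":0},{"grip":0,"dp":[0,0,0.06],"twist":0},{"grip":0,"dp":[0,0,0],"twist":0}]'
python3 -m pendant '[{"grip":0,"dp":[0,0,0.03],"twist":0},{"grip":0,"dp":[0,0,0],"twist":0}]'
```

```text
time: 11.02
tool_pos: [0.6292, 0.0478, 0.0136]
tool_rot: [[-0.98, 0.198, 0.0], [0.198, 0.98, 0.0], [-0.0, 0.0, -1.0]]
contact_force: [0.7, -0.8, -1.4]
opening: 0.239
grasp_force: 39.6
time: 11.28
tool_pos: [0.6291, 0.0477, 0.0121]
tool_rot: [[-0.98, 0.198, 0.0], [0.198, 0.98, 0.0], [-0.0, 0.0, -1.0]]
contact_force: [0.0, 0.1, -1.9]
opening: 0.24
grasp_force: 39.6
```

```bash
python3 -m pendant '[{"grip":0,"dp":[0,0,0.03],"twist":0},{"grip":0,"dp":[0,0,0.02],"twist":0},{"grip":0,"dp":[0,0,0],"twist":0}]'
```

```text
time: 11.65
tool_pos: [0.6292, 0.0476, 0.0103]
tool_rot: [[-0.98, 0.198, 0.0], [0.198, 0.98, -0.0], [-0.0, 0.0, -1.0]]
contact_force: [-4.4, -0.8, 10.2]
opening: 0.236
grasp_force: 40.8
```

```bash
python3 -m pendant '[{"grip":0.42,"dp":[0,0,0],"twist":0},{"grip":0.42,"dp":[0,0,0],"twist":0},{"grip":0.42,"dp":[0,0,-0.5],"twist":0},{"grip":0.5,"dp":[0,0,-0.9],"twist":0},{"grip":0.75,"dp":[0,0,-0.3],"twist":0}]'
python3 go.py .5955 .2924 .09 -17.5
```

```text
time: 12.28
tool_pos: [0.6301, 0.0477, 0.0968]
tool_rot: [[-0.98, 0.198, 0.004], [0.198, 0.98, 0.0], [-0.003, 0.001, -1.0]]
contact_force: [0.4, 0.8, -0.9]
opening: 0.698
grasp_force: 0.0
dp units now-axes [1.65 4.66 0.13] twist units 0.89 t 12.275 open 0.6983069623501553
dp units final-axes [2.13 4.46 0.14]
```

```bash
python3 -m pendant '[{"grip":0.75,"dp":[0,0,0],"twist":0.89},{"grip":0.75,"dp":[0.43,0.89,0],"twist":0},{"grip":0.75,"dp":[0.43,0.89,0],"twist":0},{"grip":0.75,"dp":[0.43,0.89,0],"twist":0},{"grip":0.75,"dp":[0.43,0.89,0],"twist":0}]'
python3 -m pendant '[{"grip":0.75,"dp":[0.43,0.89,0],"twist":0},{"grip":0.75,"dp":[0,0,0],"twist":0}]'
python3 go.py .5955 .2924 .016 -17.5
python3 - <<'E'
from h import *
p=r.read_camera("wrist");cv2.imwrite("pics/w3.png",p["color"][:,:,::-1])
E
```

```text
time: 12.9
tool_pos: [0.6, 0.2447, 0.0936]
tool_rot: [[-0.954, 0.301, -0.001], [0.301, 0.954, -0.0], [0.001, -0.001, -1.0]]
contact_force: [0.5, -0.0, 0.6]
opening: 0.752
grasp_force: 0.0
time: 13.15
tool_pos: [0.5923, 0.2952, 0.0934]
tool_rot: [[-0.955, 0.298, -0.001], [0.298, 0.955, 0.0], [0.001, -0.0, -1.0]]
contact_force: [0.8, -0.4, -0.5]
opening: 0.751
grasp_force: 0.0
dp units now-axes [-0.08 -0.03  1.55] twist units 0.03 t 13.15 open 0.7513218705382871
dp units final-axes [-0.08 -0.03  1.55]
```

View pics/w3.png

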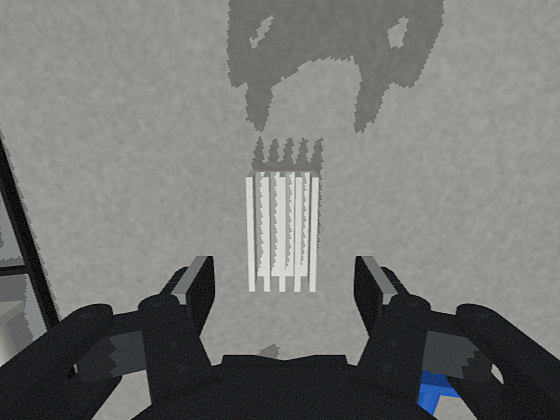

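The heat sink (282,232) is centred and square between the fingers. Grip high so the fingers clear the tray walls later.

```bash
python3 -m pendant '[{"grip":0.75,"dp":[-0.08,-0.03,0.7],"twist":0},{"grip":0.75,"dp":[0,0,0.6],"twist":0},{"grip":0.75,"dp":[0,0,0.25],"twist":0},{"grip":0.75,"dp":[0,0,0],"twist":0},{"grip":0.3,"dp":[0,0,0],"twist":0}]' 50
python3 -m pendant '[{"grip":0.3,"dp":[0,0,0],"twist":0},{"grip":0.3,"dp":[0,0,0],"twist":0},{"grip":0.3,"dp":[0,0,0],"twist":0}]'
python3 -m pendant '[{"grip":0.3,"dp":[0,0,-0.5],"twist":0},{"grip":0.3,"dp":[0,0,-0.9],"twist":0},{"grip":0.3,"dp":[0,0,0],"twist":0}]'
python3 go.py .6136 -.0263 .085 -11.4
```

```text
time: 13.82
tool_pos: [0.5977, 0.2897, 0.0181]
tool_rot: [[-0.953, 0.302, 0.002], [0.302, 0.953, 0.001], [-0.002, 0.001, -1.0]]
contact_force: [0.6, 5.7, 4.3]
opening: 0.551
grasp_force: 2.9
time: 14.2
tool_pos: [0.5979, 0.2899, 0.0185]
tool_rot: [[-0.954, 0.301, 0.003], [0.301, 0.954, 0.001], [-0.002, 0.002, -1.0]]
contact_force: [-0.5, -0.3, 7.4]
opening: 0.523
grasp_force: 52.9
time: 14.58
tool_pos: [0.5986, 0.2904, 0.0907]
tool_rot: [[-0.954, 0.301, 0.006], [0.301, 0.954, 0.002], [-0.005, 0.004, -1.0]]
contact_force: [0.2, -0.2, -2.9]
opening: 0.523
grasp_force: 52.1
dp units now-axes [-2.19 -5.95  0.1 ] twist units -0.89 t 14.575 open 0.5226915269986284
dp units final-axes [-1.55 -6.15  0.11]
```

```bash
python3 -m pendant '[{"grip":0.3,"dp":[0,0,0],"twist":-0.89},{"grip":0.3,"dp":[-0.2,-0.8,0],"twist":0},{"grip":0.3,"dp":[-0.2,-0.8,0],"twist":0},{"grip":0.3,"dp":[-0.2,-0.8,0],"twist":0},{"grip":0.3,"dp":[-0.2,-0.8,0],"twist":0}]'
python3 -m pendant '[{"grip":0.3,"dp":[-0.2,-0.8,0],"twist":0},{"grip":0.3,"dp":[-0.2,-0.8,0],"twist":0},{"grip":0.3,"dp":[-0.2,-0.8,0],"twist":0},{"grip":0.3,"dp":[-0.15,-0.55,0],"twist":0},{"grip":0.3,"dp":[0,0,0],"twist":0}]'
python3 go.py .6136 -.0263 .0185 -11.4
python3 - <<'E'
from h import *
p=r.read_camera("wrist");a=r.read_camera("side");cv2.imwrite("pics/s3.png",np.hstack([cv2.resize(p["color"][:,:,::-1],(400,300)),cv2.resize(a["color"][130:280,140:340,::-1],(400,300))]))
E
```

```text
time: 15.2
tool_pos: [0.6037, 0.1235, 0.0859]
tool_rot: [[-0.98, 0.198, -0.001], [0.198, 0.98, -0.0], [0.001, -0.0, -1.0]]
contact_force: [1.6, -0.7, -2.3]
opening: 0.528
grasp_force: 52.1
time: 15.82
tool_pos: [0.6115, -0.0289, 0.0859]
tool_rot: [[-0.98, 0.2, -0.001], [0.2, 0.98, -0.0], [0.001, -0.0, -1.0]]
contact_force: [-0.8, -0.0, -2.3]
opening: 0.527
grasp_force: 52.2
dp units now-axes [-0.03  0.06  1.35] twist units -0.02 t 15.825 open 0.5267877266592402
dp units final-axes [-0.03  0.06  1.35]
```

View pics/s3.png

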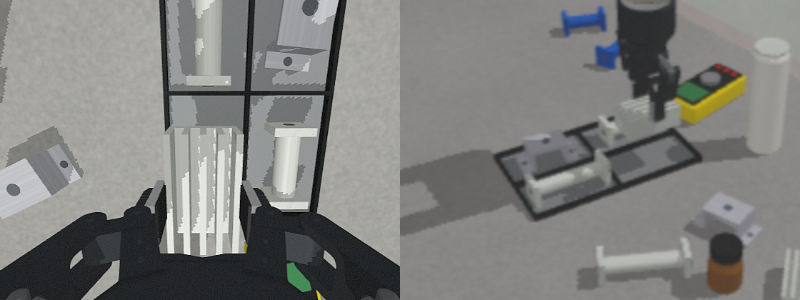

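Both spacers lie flat in their pockets (wrist (207,40) and (290,160)). The heat sink is held over pocket3. Lower it.

```bash
python3 -m pendant '[{"grip":0.3,"dp":[-0.03,0.06,0.6],"twist":0},{"grip":0.3,"dp":[0,0,0.4],"twist":0},{"grip":0.3,"dp":[0,0,0.2],"twist":0},{"grip":0.3,"dp":[0,0,0.08],"twist":0},{"grip":0.3,"dp":[0,0,0],"twist":0}]'
python3 -m pendant '[{"grip":0.3,"dp":[0,0,0.03],"twist":0},{"grip":0.3,"dp":[0,0,0],"twist":0}]'
```

```text
time: 16.55
tool_pos: [0.6143, -0.0245, 0.0231]
tool_rot: [[-0.98, 0.198, 0.0], [0.198, 0.98, -0.0], [-0.0, 0.0, -1.0]]
contact_force: [-0.0, 0.2, -2.4]
opening: 0.524
grasp_force: 52.1
time: 16.8
tool_pos: [0.6142, -0.0245, 0.0216]
tool_rot: [[-0.98, 0.198, 0.001], [0.198, 0.98, -0.0], [-0.001, 0.0, -1.0]]
contact_force: [-0.5, 0.6, -1.9]
opening: 0.524
grasp_force: 52.1
```

```bash
python3 -m pendant '[{"grip":0.3,"dp":[0,0,0.03],"twist":0},{"grip":0.3,"dp":[0,0,0.03],"twist":0},{"grip":0.3,"dp":[0,0,0.01],"twist":0},{"grip":0.3,"dp":[0,0,0],"twist":0}]'
```

```text
time: 17.3
tool_pos: [0.6141, -0.0245, 0.0185]
tool_rot: [[-0.98, 0.198, 0.0], [0.198, 0.98, -0.0], [-0.0, 0.0, -1.0]]
contact_force: [-4.1, 0.6, 6.0]
opening: 0.526
grasp_force: 53.2
```

Contact. Release, lift and back off for a final look.

```bash
python3 -m pendant '[{"grip":0.68,"dp":[0,0,0],"twist":0},{"grip":0.68,"dp":[0,0,0],"twist":0},{"grip":0.68,"dp":[0,0,-0.5],"twist":0},{"grip":0.68,"dp":[0,0,-0.9],"twist":0},{"grip":0.68,"dp":[0,0,-1],"twist":0}]'
python3 -m pendant '[{"grip":0.68,"dp":[0,0,-1],"twist":0},{"grip":0.68,"dp":[0.9,0,-0.5],"twist":0},{"grip":0.68,"dp":[0,0,0],"twist":0},{"grip":0.68,"dp":[0,0,0],"twist":0}]'
python3 - <<'E'
from h import *
p=r.read_camera("wrist");a=r.read_camera("side");cv2.imwrite("pics/s4.png",np.hstack([cv2.resize(p["color"][:,:,::-1],(400,300)),cv2.resize(a["color"][130:280,140:340,::-1],(400,300))]))
E
```

```text
time: 17.92
tool_pos: [0.6138, -0.0245, 0.1387]
tool_rot: [[-0.98, 0.198, -0.001], [0.198, 0.98, 0.0], [0.001, -0.0, -1.0]]
contact_force: [0.8, -0.2, 0.3]
opening: 0.68
grasp_force: 0.0
time: 18.42
tool_pos: [0.5702, -0.0157, 0.2126]
tool_rot: [[-0.98, 0.198, 0.0], [0.198, 0.98, -0.0], [-0.0, -0.0, -1.0]]
contact_force: [-1.1, 0.3, -0.4]
opening: 0.679
grasp_force: 0.0
```

View pics/s4.png

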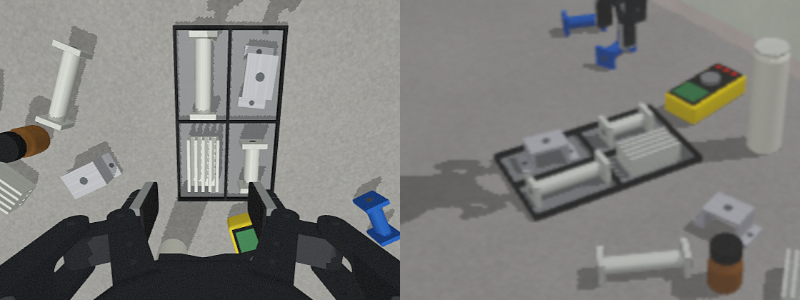

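All four parts lie flat in their own pockets: long spacer (203,75), bracket (260,75), heat sink (203,163), short spacer (253,167). The jar, can and multimeter stand where they were. Handing in.

```bash
python3 -c "
from station import r
print(r.close_job())"
```

```text
the job is handed in; nothing more can be done
None
```

The job is handed in at about 18 s of the 54 s: the long spacer, short spacer and heat sink now lie flat in their own pockets beside the bracket that was already there, and the final pictures showed nothing else moved; no verdict came back.

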